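Start up the rail-mounted control units

ROBOT

A 6-joint arm with a two-finger parallel gripper is mounted at the origin on a cart in front of the work surface, level with it; the furniture and walls round the work are solid. World frame = base frame: x ahead of the robot, y to its left, z up, the work surface at z = 0. Lengths are in mm, angles in rad, forces in N, time in s.
With the tool pointing down it reaches from about 300 to 875 mm from the base axis. Payload 4.2 kg.
Tool frame: the origin (TCP) lies midway between the tips of the shut fingers; the grasp point (between the pads) lies 19 mm behind it; z points along the fingers, y is the line along which they close (so a half turn about z gives the same grasp; the last joint's range is limited). The gripper opens to 85 mm and grips with 20 to 120 N. Pads are 22 mm wide; open, the fingers measure 114 mm over their backs; the gripper's body (76 mm by 85 mm) begins 54 mm behind the grasp point. The pads swing forward as they close: fully open they stand 13 mm farther back than shut.
Start: joints at [-1.2, 0.32, 1.565, -0, 1.257, -0.02], TCP at [219.038, -531.661, 231.338] pointing down, gripper open.
Joint ranges: [-3.11, 3.11], [-0.84, 2.01], [0.21, 2.61], [-1.34, 4.49], [0.05, 2.63], [-2.56, 2.56]. Speed limits (rad/s): [2.57, 2.57, 3.14, 3.14, 3.14, 3.14].

INTERFACE

Orientations are given as [roll, pitch, yaw] about the fixed x, y, z axes, in that order (R = Rz(yaw) Ry(pitch) Rx(roll)).
In Python, from station import robot, viewer gives the robot as it stands.
- The arm moves only by the tool drive_tool, never from a script. Its argument "rows" is a list of rows, each an object with "slide": the shift along the tool's x, y, z in m, a list of three; "turn": the turn about the tool's z in rad; "claw": the opening, from 0 (shut) to 1 (fully open). In form: [{"slide": [tx, ty, tz], "turn": turn, "claw": claw}, ...]. A call has 1 to 12 rows; each row is the pose to reach, as a shift and turn from the pose commanded when the call began, along the tool's axes at that moment; what a row does not reach only later rows make up. A row lasts 1/10 s, in which the tool goes at most 50 mm and 8.59 degrees, less where a joint would pass 70% of its speed; a pose out of reach is approached as far as the arm can. A call with a gripper value outside its range is refused whole. The fingers move at their own pace and stop on an object; "grip_force" is the grip in N (left out, the last holds). Time passes only in rows, so rows that repeat a pose let the fingers close. It gives the time, the measured TCP pose, the force, the opening and the grip force at its end, in the units of the state.
- robot.state(): the state, without advancing time (a new reading comes with each control period).
- viewer.camera(name): name is "side" or "top"; returns (picture, depth): 384x512x3 uint8, blue, green, red; 384x512 float32, mm along the optical axis (not along the pixel's ray), 0 where there is no reading.
- viewer.camera_params(name): a dict with "fx", "fy", "cx", "cy" (pixels), "distortion" ([k1, k2, p1, p2, k3] as OpenCV has them; the pictures are not rectified), "world_to_cam" (4x4, takes a point from world to camera coordinates). Camera axes: x right, y down, z forward; pixel columns grow to the right and rows downward; lengths in mm; the calibration is good to about 2 mm. A picture is of the moment at which its call begins. camera_params takes no time and is no camera call.
- robot.job_done(): hands the job in; it is judged then, once.
The state is a dict: "time_s": time; "joint_positions": joint angles; "joint_velocities": joint speeds; "tau": joint torques, N m; "tool_pos": TCP position; "eef_rot": TCP orientation; "ft_force": force on the tool from outside, world axes, zero at the start; "torque": the same for the moment, N m; "gripper_width": finger opening in mm; "grip_force": force on a finger pad.
Only numpy, scipy, OpenCV 4.12 (cv2) and the standard library are available. Lean on these libraries where they do the work, as an engineer would, in place of code of your own. Each camera call takes 0.05 s, during which the arm holds its last target. There are 200 camera calls.

TASK

Start up the control units on the metal plate by pressing with your fingertips, in this order: push the raised half of the rocker (the half with the small grey bar) fully down so that it tips over, then press the square key fully home so that it stays down, then press the small round button fully down for a moment and let it come back up. Never press the mushroom-headed stop button, and leave the loose parts standing round the plate where they are; nothing is to be picked up.

Things in the scene. Friction and masses are not known exactly. Their poses are not given: they have to be found in the camera images.
- panel: aluminium plate 180 (x) x 150 (y) x 6 mm, fixed flat on the desk; origin at the centre of its underside, z up. Two steel rails on it carry four fixed grey units, 74 x 58 x 40 mm, tops 53 mm above the desk, centred at x = +-41, y = +-35 mm of the plate, turned with it; which is where varies. Each has one black part on top: rocker, square key, small round button or mushroom stop button
- main_rocker (a joint): tilt of the black rocker, a shallow V seen from the side, 56 mm (x) x 32 mm (y), with a thin grey bar on its far half: 0 = start (far half, towards the plate's +x, raised; near half level), 0.32 rad = tipped fully over (far half level, near half raised). It is stiff and stays wherever it is left, so it must be pushed right over; that takes about 3 to 5 N on the raised half
- rocker_raised (a point): point on the middle of the top face of the rocker's raised far half, 20 mm from the pivot axis (which is parallel to the plate's y); moves with the rocker: about 65 mm above the desk at the start, 59 mm when tipped over, when that half lies level
- lock_key (a joint): travel of the square key: 0 = up (start), 0.007 m = fully home. It resists with about 4 N all the way and stays wherever it is left, so it must be pushed to its stop
- lock_key_top (a point): centre of the flat top of the square key, 32 x 32 mm, black; 65 mm above the desk when up, moves with it (58 mm when home)
- start_button (a joint): travel of the small round button: 0 = up, 0.007 m = fully down; a spring, 1.5 N at first and 5 N when fully down, returns it
- start_button_top (a point): centre of the flat top of the small round button, black, 26 mm diameter; 65 mm above the desk when up, moves with it
- stop_button (a joint): travel of the mushroom-headed stop button: 0 = up, 0.007 m = pressed; a light spring (1.5 to 5 N); not to be pressed
- stop_button_top (a point): top of the domed head of the stop button, black, 40 mm diameter, on a narrower stem; 82 mm above the desk, 17 mm higher than the other parts
- spare_relay: loose grey plug-in relay standing on the desk beside the plate, 62 x 22 x 75 mm, origin at the centre of its underside; leave alone
- gland: loose dark cable gland standing on the desk beside the plate, 32 x 28 x 32 mm, origin at the centre of its underside; leave alone
- bush: loose turned steel bush standing on the desk behind the plate, 44 mm diameter, 35 mm high, origin at the centre of its underside; leave alone

How it is judged:
By the outcome, as a careful person would: the job done as asked, in the order asked, and still so for the second after the job is handed in, with the robot touching nothing.
It also fails if it takes over 56 s, if anything falls off the work surface, if the arm or the gripper's body presses on something with over 40 N, if the wrist force passes 120 N, or if a joint passes its speed limit or range.

## Working session

There is one attempt and no reset: what is moved stays moved. The work goes in short steps, Python scripts to look and compute and a tool call to move; the robot and the scene stay as the last step left them, time stands still between calls to the robot, and variables do not carry over. Pictures are saved under pics/ and viewed, at most 10 in all, crops included, and the job is handed in when it is done.

Besides the shell and the picture viewer there is one more tool, called after "Emit:" by a JSON object that holds its "fn" and its "kwargs", one argument or row to a line. drive_tool: Moves the arm, as the interface text tells. Its arguments: {"type":"object","properties":{"rows":{"type":"array"},"grip_force":{"type":"number"}},"required":["rows"]}

```bash
mkdir -p pics
python3 - <<'E'
from station import robot, viewer
import cv2,numpy as np
for n in("top","side"):
    im,d=viewer.camera(n); cv2.imwrite(f"pics/{n}0.png",im); np.savez(f"{n}0.npz",im=im,d=d)
    p=viewer.camera_params(n); print(n,p["fx"],p["cx"],p["cy"],p["distortion"],np.round(p["world_to_cam"],3).tolist())
print(robot.state())
E
```

```text
top 423.76202679695274 253.10353623179685 184.514998802723 [0.02641135 0.         0.         0.         0.        ] [[0.019, -1.0, -0.009, -380.169], [-0.997, -0.018, -0.079, 547.907], [0.079, 0.01, -0.997, 894.002], [0.0, 0.0, 0.0, 1.0]]
side 434.72049288254743 257.59770326846075 189.1556708030478 [-0.11994367  0.          0.          0.          0.        ] [[0.92, -0.391, -0.01, -664.975], [-0.201, -0.448, -0.871, 4.419], [0.336, 0.804, -0.491, 1020.226], [0.0, 0.0, 0.0, 1.0]]
{'time_s': 0.1, 'joint_positions': array([-1.19995574e+00,  3.20215566e-01,  1.56553656e+00, -2.09885248e-05,
        1.25745952e+00, -2.00242416e-02]), 'joint_velocities': array([-0.00095256, -0.00100213, -0.00398288,  0.0009344 , -0.00050539,
       -0.00121585]), 'tau': array([-6.73546383e-04, -4.16409016e+01, -2.34705108e+01, -2.32321690e-04,
        4.87441459e-03, -1.47724052e-05]), 'tool_pos': array([ 218.89162916, -531.23324814,  230.58143617]), 'eef_rot': array([-3.13997358e+00, -1.24648898e-05,  3.90871299e-01]), 'ft_force': array([ 0.57172192,  1.52224526, -1.06615782]), 'torque': array([0.01765   , 0.02468854, 0.05586791]), 'grip_force': 0.0, 'gripper_width': 84.89468472131871}
```

View pics/top0.png

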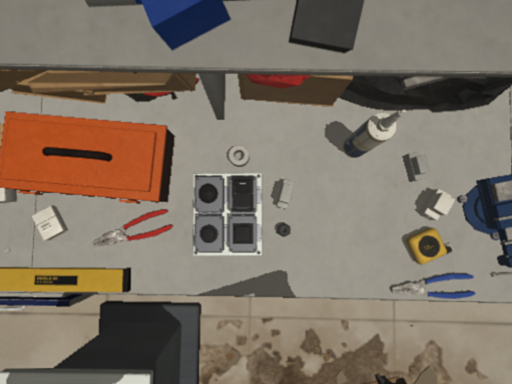

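View pics/side0.png

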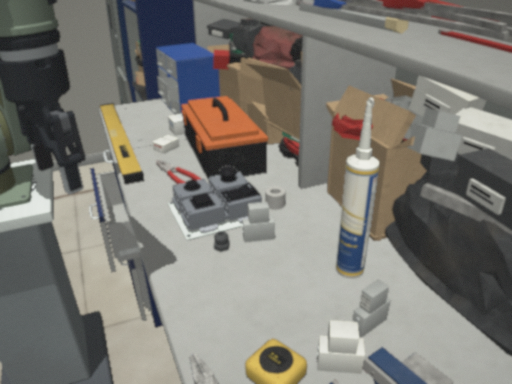

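```bash
cat > h.py <<'E'
import cv2,numpy as np
from station import viewer
def ray(n,uv):
    p=viewer.camera_params(n);K=np.array([[p["fx"],0,p["cx"]],[0,p["fy"],p["cy"]],[0,0,1]])
    q=cv2.undistortPoints(np.array(uv,float).reshape(-1,1,2),K,np.array(p["distortion"])).reshape(-1,2)
    T=np.array(p["world_to_cam"]);R=T[:3,:3];o=-R.T@T[:3,3]
    return o,np.c_[q,np.ones(len(q))]@R
def onz(n,uv,z):
    o,d=ray(n,uv);s=(np.asarray(z)-o[2])/d[:,2];return o+d*s[:,None] if d.ndim>1 else o+d*s
E
python3 - <<'E'
from h import *
t=np.load("top0.npz")["im"];s=np.load("side0.npz")["im"]
a=cv2.resize(t[165:265,180:300],None,fx=5,fy=5,interpolation=cv2.INTER_CUBIC)
b=cv2.resize(s[155:260,155:295],None,fx=5,fy=5,interpolation=cv2.INTER_CUBIC)
cv2.imwrite("pics/a.png",a);cv2.imwrite("pics/b.png",b)
E
```

```text
(no output)
```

View pics/a.png

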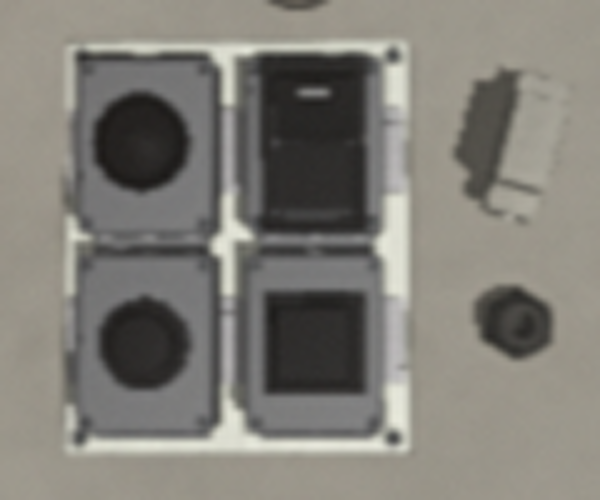

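View pics/b.png

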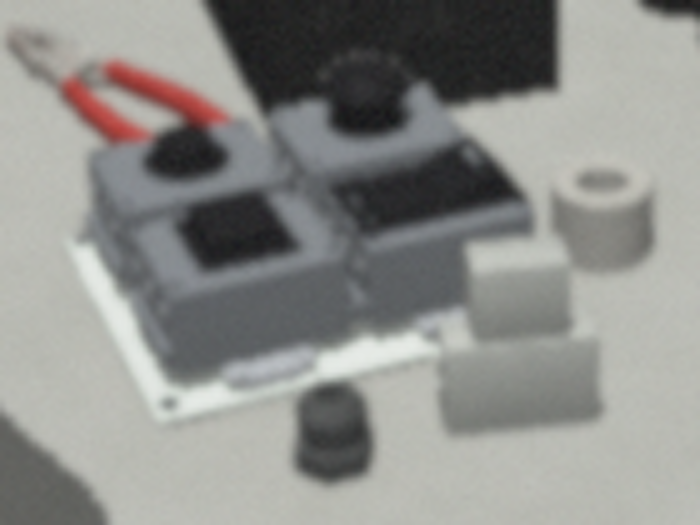

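Run:
```python
from h import *
z=np.load("top0.npz");im,d=z["im"],z["d"]
p=viewer.camera_params("top");T=np.array(p["world_to_cam"])
def P(u,v):
    K=np.array([[p["fx"],0,p["cx"]],[0,p["fy"],p["cy"]],[0,0,1]])
    q=cv2.undistortPoints(np.array([[[u,v]]],float),K,np.array(p["distortion"]))[0,0]
    c=np.array([q[0],q[1],1])*d[v,u]
    return np.linalg.inv(T)@np.r_[c,1]
H=np.array([[P(u,v)[:3] for u in range(192,266)] for v in range(172,258)])
np.set_printoptions(linewidth=250)
print(np.round(H[::3,::3,2]).astype(int))
for n,(u,v) in dict(bar=(242.6,183.4),key=(242.9,233.5),rndNear=(208.8,233.5),rndFar=(208.3,193.3),rockmid=(242.6,193)).items():
    print(n,[np.round(onz("top",[(u,v)],h)[0],1).tolist() for h in (53,65,82)])
print("corners", np.round(onz("top",[(180+x/5,165+y/5) for x,y in((67,44),(410,44),(408,452),(66,452))],6),1))
g=cv2.cvtColor(im,cv2.COLOR_BGR2GRAY); print(g[[193,233],196:224])
gl=onz("top",[(283,229.5),(285,192),(238,156)],30);print(gl)
```

```text
[[ -2  -1   0   0   1  -1  -2   1   0   1   1  -2   2  -2  -1  -1   1  -2  -1   0   1   1   1  -1   0]
 [  0   8   7   5   7   6   4   6   6   7   4 931   5   6   6   3   6   5   8   6   1   5  11   5  -3]
 [  0   5  57  54  53  51  50  52  52  52  53   7   5  51  51  54  54  55  53  53  57  54   5   7   0]
 [ -1   5  55  51  54  55  49  53  53  56  53   4   3  53  56  64  69  68  69  65  55  52   6   6  -1]
 [ -1   9  54  54  54  73  73  55  51  54  52   8   5  54  56  65  66  63  65  68  57  54   4   5  -3]
 [ -1  13  55  75  82  78  80  76  55  49  55  13  13  53  54  63  63  64  66  63  56  54  15   2  -2]
 [  0  12  53  82  80  80  79  78  76  55  53  11  10  55  55  60  60  61  62  60  55  51  12   4  -2]
 [ -2  11  54  77  80  83  82  79  75  51  54  12  13 931  56  55  59  59  60  59  55  54  11   6  -1]
 [  3  11 931  79  79  81  84  78  75  51  53  10  10  52  54  56  59  57  58  57  54  52  13   9   0]
 [ -1  13  51  74  78  81  80  77  53  54  52   8  12  51  57  58  56  57  59  59  57  51  12   4   0]
 [  1  10  51  50  72  74  73  52  55  52  50  12  14  54  53  59  57 
[... 2040 characters left out ...]
ear [[449.3, -280.9, 53.0], [449.8, -282.3, 65.0], [450.4, -284.2, 82.0]]
rndFar [[532.2, -277.6, 53.0], [531.5, -279.0, 65.0], [530.6, -281.0, 82.0]]
rockmid [[534.1, -348.9, 53.0], [533.4, -349.3, 65.0], [532.4, -349.9, 82.0]]
corners [[ 577.2 -238.3    6. ]
 [ 579.9 -388.9    6. ]
 [ 402.7 -391.1    6. ]
 [ 399.9 -243.3    6. ]]
[[104 108  78  40  28  33  33  35  34  37  40  41  44  45  43  41  40  38  36  31  32  55  96 119 123 117  95  74]
 [100 117 117  93  52  35  36  39  42  41  43  44  44  45  45  46  47  43  36  38  45  63  98 122 125 115  88  77]]
[[ 459.80527894 -435.08512008   30.        ]
 [ 539.27969241 -438.31132651   30.        ]
 [ 614.81718322 -336.55208168   30.        ]]
```

Emit:
{"fn": "drive_tool", "kwargs": {
  "rows": [
    {"slide": [0.377, -0.042, 0.0], "turn": 0.372, "claw": 0},
    {"slide": [0.377, -0.042, 0.0], "turn": 0.372, "claw": 0},
    {"slide": [0.377, -0.042, 0.0], "turn": 0.372, "claw": 0},
    {"slide": [0.377, -0.042, 0.0], "turn": 0.372, "claw": 0},
    {"slide": [0.377, -0.042, 0.0], "turn": 0.372, "claw": 0},
    {"slide": [0.377, -0.042, 0.0], "turn": 0.372, "claw": 0},
    {"slide": [0.377, -0.042, 0.0], "turn": 0.372, "claw": 0},
    {"slide": [0.377, -0.042, 0.1], "turn": 0.372, "claw": 0},
    {"slide": [0.377, -0.042, 0.1], "turn": 0.372, "claw": 0},
    {"slide": [0.377, -0.042, 0.12], "turn": 0.372, "claw": 0},
    {"slide": [0.377, -0.042, 0.12], "turn": 0.372, "claw": 0},
    {"slide": [0.377, -0.042, 0.12], "turn": 0.372, "claw": 0}
  ],
  "grip_force": 30
}}

```text
time_s: 1.3
tool_pos: [551.7, -349.4, 111.5]
eef_rot: [3.142, 0.0, 0.019]
ft_force: [-0.1, -0.3, 0.9]
gripper_width: -0.4
grip_force: 0.0
```

Run:
```python
from h import *
from station import robot
im,d=viewer.camera("side")
cv2.imwrite("pics/s1.png",cv2.resize(im[100:260,150:310],None,fx=3.7,fy=3.7,interpolation=cv2.INTER_CUBIC))
print(robot.state()["tool_pos"],robot.state()["ft_force"])
```

```text
[ 552.23131217 -350.07716034  112.88204009] [-0.55654135 -0.48468493  0.88290801]
```

View pics/s1.png

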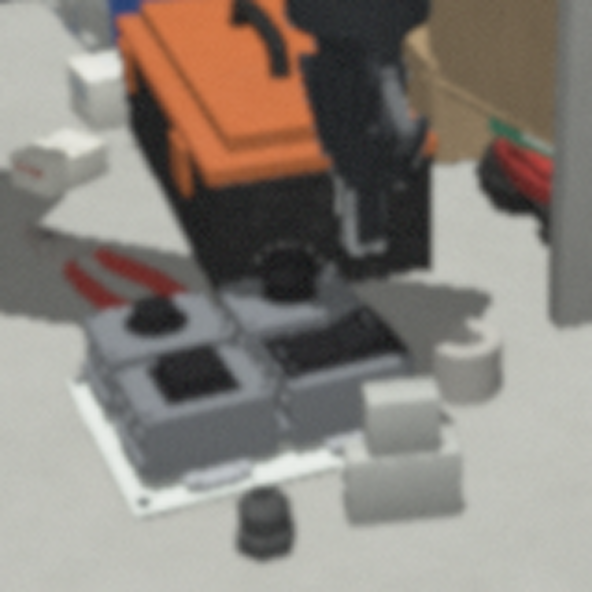

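The shut fingertips (crop 363,245) stand above the raised rocker half (crop ~370,325), clear of the mushroom head.

Emit:
{"fn": "drive_tool", "kwargs": {
  "rows": [
    {"slide": [0, 0, 0.025], "turn": 0, "claw": 0},
    {"slide": [0, 0, 0.04], "turn": 0, "claw": 0},
    {"slide": [0, 0, 0.043], "turn": 0, "claw": 0},
    {"slide": [0, 0, 0.045], "turn": 0, "claw": 0},
    {"slide": [0, 0, 0.047], "turn": 0, "claw": 0},
    {"slide": [0, 0, 0.049], "turn": 0, "claw": 0},
    {"slide": [0, 0, 0.051], "turn": 0, "claw": 0},
    {"slide": [0, 0, 0.052], "turn": 0, "claw": 0},
    {"slide": [0, 0, 0.052], "turn": 0, "claw": 0},
    {"slide": [0, 0, 0.052], "turn": 0, "claw": 0}
  ]
}}

```text
time_s: 2.35
tool_pos: [551.9, -349.4, 59.5]
eef_rot: [3.141, -0.001, 0.019]
ft_force: [2.6, -0.9, 3.6]
gripper_width: 0.4
grip_force: 1.6
```

Nearly there; push to the hard stop.

Emit:
{"fn": "drive_tool", "kwargs": {
  "rows": [
    {"slide": [0, 0, 0.001], "turn": 0, "claw": 0},
    {"slide": [0, 0, 0.0015], "turn": 0, "claw": 0},
    {"slide": [0, 0, 0.0015], "turn": 0, "claw": 0},
    {"slide": [0, 0, 0.0015], "turn": 0, "claw": 0}
  ]
}}

```text
time_s: 2.75
tool_pos: [551.9, -349.5, 59.0]
eef_rot: [3.141, -0.001, 0.019]
ft_force: [0.9, -0.1, 8.7]
gripper_width: -0.2
grip_force: 4.4
```

Emit:
{"fn": "drive_tool", "kwargs": {
  "rows": [
    {"slide": [0, 0, 0.001], "turn": 0, "claw": 0},
    {"slide": [0, 0, 0.001], "turn": 0, "claw": 0},
    {"slide": [0, 0, 0.001], "turn": 0, "claw": 0}
  ]
}}

```text
time_s: 3.05
tool_pos: [551.9, -349.5, 59.0]
eef_rot: [3.14, -0.001, 0.019]
ft_force: [-0.5, 1.0, 13.0]
gripper_width: 0.3
grip_force: 6.6
```

Emit:
{"fn": "drive_tool", "kwargs": {
  "rows": [
    {"slide": [0, 0, -0.03], "turn": 0, "claw": 0},
    {"slide": [0, 0, -0.05], "turn": 0, "claw": 0},
    {"slide": [-0.05, 0, -0.05], "turn": 0, "claw": 0},
    {"slide": [-0.102, 0, -0.05], "turn": 0, "claw": 0},
    {"slide": [-0.102, 0, -0.05], "turn": 0, "claw": 0},
    {"slide": [-0.102, 0, -0.05], "turn": 0, "claw": 0}
  ]
}}

```text
time_s: 3.65
tool_pos: [447.6, -350.5, 106.1]
eef_rot: [-3.14, 0.003, 0.017]
ft_force: [-0.5, 0.3, 1.2]
gripper_width: -0.3
grip_force: 0.0
```

Run:
```python
from h import *
from station import robot
im,d=viewer.camera("side")
cv2.imwrite("pics/s2.png",cv2.resize(im[130:260,150:310],None,fx=4,fy=4,interpolation=cv2.INTER_CUBIC))
print(robot.state()["tool_pos"],robot.state()["ft_force"])
```

```text
[ 449.22464202 -350.98663274  106.43586231] [-0.24694492 -0.49941368  0.59938913]
```

View pics/s2.png

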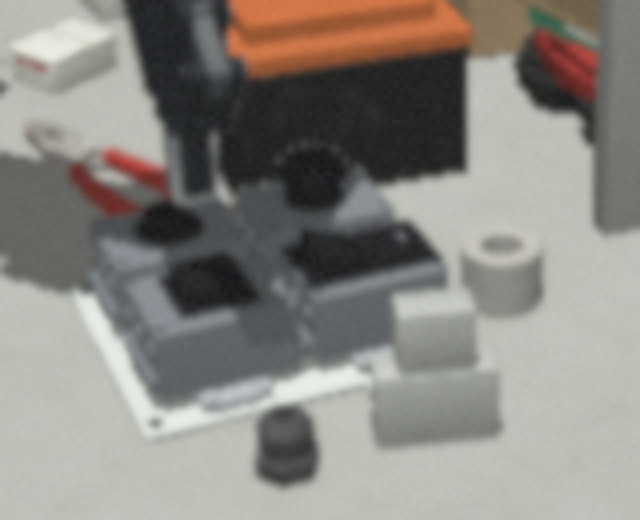

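The rocker now has its near half raised (crop 300,235), so it has tipped; the fingertips are above the key (crop 195,190 over 210,280). Press the key.

Emit:
{"fn": "drive_tool", "kwargs": {
  "rows": [
    {"slide": [0, 0, 0.03], "turn": 0, "claw": 0},
    {"slide": [0, 0, 0.038], "turn": 0, "claw": 0},
    {"slide": [0, 0, 0.041], "turn": 0, "claw": 0},
    {"slide": [0, 0, 0.043], "turn": 0, "claw": 0},
    {"slide": [0, 0, 0.045], "turn": 0, "claw": 0},
    {"slide": [0, 0, 0.047], "turn": 0, "claw": 0},
    {"slide": [0, 0, 0.049], "turn": 0, "claw": 0},
    {"slide": [0, 0, 0.05], "turn": 0, "claw": 0},
    {"slide": [0, 0, 0.051], "turn": 0, "claw": 0},
    {"slide": [0, 0, 0.0515], "turn": 0, "claw": 0},
    {"slide": [0, 0, 0.0515], "turn": 0, "claw": 0}
  ]
}}

```text
time_s: 4.8
tool_pos: [450.3, -351.3, 57.8]
eef_rot: [3.141, -0.002, 0.019]
ft_force: [-2.8, 5.5, 16.8]
gripper_width: 0.0
grip_force: 8.4
```

Emit:
{"fn": "drive_tool", "kwargs": {
  "rows": [
    {"slide": [0, 0, -0.02], "turn": 0, "claw": 0},
    {"slide": [0, 0, -0.04], "turn": 0, "claw": 0},
    {"slide": [0, -0.03, -0.04], "turn": 0, "claw": 0},
    {"slide": [0, -0.07, -0.04], "turn": 0, "claw": 0},
    {"slide": [0, -0.07, -0.04], "turn": 0, "claw": 0},
    {"slide": [0, -0.07, -0.04], "turn": 0, "claw": 0},
    {"slide": [0, -0.07, -0.04], "turn": 0, "claw": 0}
  ]
}}

```text
time_s: 5.5
tool_pos: [449.0, -282.3, 95.4]
eef_rot: [3.14, -0.001, 0.019]
ft_force: [0.2, -0.3, 0.6]
gripper_width: 0.1
grip_force: 0.0
```

Run:
```python
from h import *
from station import robot
im,d=viewer.camera("side")
cv2.imwrite("pics/s3.png",cv2.resize(im[130:260,150:310],None,fx=4,fy=4,interpolation=cv2.INTER_CUBIC))
# height of key top from side depth
p=viewer.camera_params("side")
o,r=ray("side",[(u,v) for v in range(196,206) for u in range(198,209)])
dd=d[196:206,198:209].reshape(-1,1)
print(np.round((o+r*dd).reshape(10,11,3)[::2,::2,2]))
print(robot.state()["tool_pos"],robot.state()["ft_force"])
```

```text
[[46. 51. 52. 54. 54. 56.]
 [57. 58. 57. 57. 57. 55.]
 [57. 57. 58. 58. 59. 57.]
 [57. 58. 57. 55. 57. 56.]
 [54. 58. 56. 57. 57. 55.]]
[ 448.842788   -282.43033633   95.36659962] [-0.10691484 -0.40929857 -1.10686655]
```

View pics/s3.png

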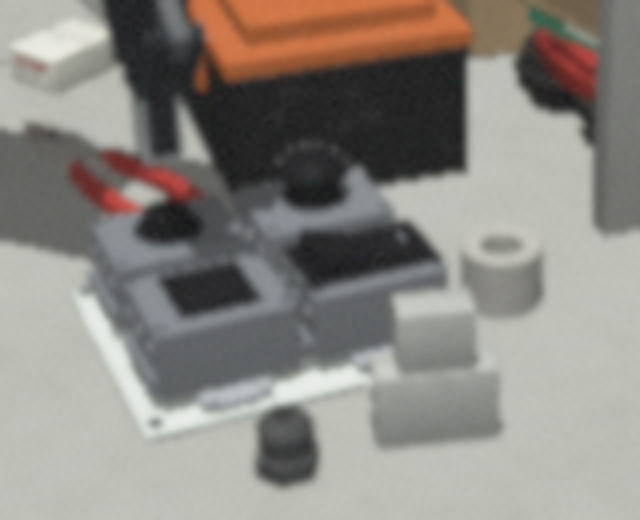

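The key (crop 210,290) is home, with its top at about 57–58 mm, and the fingertips are above the round button (crop 165,155 over 168,220). Press the button.

Emit:
{"fn": "drive_tool", "kwargs": {
  "rows": [
    {"slide": [0, 0, 0.02], "turn": 0, "claw": 0},
    {"slide": [0, 0, 0.028], "turn": 0, "claw": 0},
    {"slide": [0, 0, 0.032], "turn": 0, "claw": 0},
    {"slide": [0, 0, 0.035], "turn": 0, "claw": 0},
    {"slide": [0, 0, 0.038], "turn": 0, "claw": 0},
    {"slide": [0, 0, 0.04], "turn": 0, "claw": 0},
    {"slide": [0, 0, 0.0405], "turn": 0, "claw": 0},
    {"slide": [0, 0, 0.0405], "turn": 0, "claw": 0},
    {"slide": [0, 0, 0.0405], "turn": 0, "claw": 0},
    {"slide": [0, 0, 0.0405], "turn": 0, "claw": 0}
  ]
}}

```text
time_s: 6.55
tool_pos: [448.0, -281.7, 57.8]
eef_rot: [3.14, -0.0, 0.019]
ft_force: [-7.4, 1.8, 21.2]
gripper_width: 0.4
grip_force: 10.6
```

Fully down (57.8 mm, 21 N). Release and retreat.

Emit:
{"fn": "drive_tool", "kwargs": {
  "rows": [
    {"slide": [0, 0, -0.02], "turn": 0, "claw": 0},
    {"slide": [0, 0, -0.06], "turn": 0, "claw": 0},
    {"slide": [0, 0, -0.11], "turn": 0, "claw": 0},
    {"slide": [0, 0, -0.15], "turn": 0, "claw": 0},
    {"slide": [-0.05, 0, -0.15], "turn": 0, "claw": 0},
    {"slide": [-0.1, 0, -0.15], "turn": 0, "claw": 0},
    {"slide": [-0.1, 0, -0.15], "turn": 0, "claw": 0},
    {"slide": [-0.1, 0, -0.15], "turn": 0, "claw": 0},
    {"slide": [-0.1, 0, -0.15], "turn": 0, "claw": 0}
  ]
}}

```text
time_s: 7.45
tool_pos: [349.4, -283.5, 205.2]
eef_rot: [3.141, -0.002, 0.019]
ft_force: [0.2, -0.7, 0.2]
gripper_width: -0.1
grip_force: 0.0
```

Run:
```python
from h import *
from station import robot
im,d=viewer.camera("side")
cv2.imwrite("pics/s4.png",cv2.resize(im[130:260,150:310],None,fx=4,fy=4,interpolation=cv2.INTER_CUBIC))
o,r=ray("side",[(u,v) for v in range(130,260) for u in range(150,310)])
Z=(o+r*d[130:260,150:310].reshape(-1,1))
def near(x,y,R=6): 
    m=(np.hypot(Z[:,0]-x,Z[:,1]-y)<R)&(Z[:,2]>40); return m.sum(),np.median(Z[m,2]).round(1)
for n,q in dict(far=(552,-349),nearhalf=(512,-350),key=(450,-351),btn=(449,-282),stop=(530.5,-280)).items(): print(n,near(*q))
print(robot.state()["time_s"],robot.state()["ft_force"])
```

```text
far (np.int64(14), np.float64(57.8))
nearhalf (np.int64(13), np.float64(65.0))
key (np.int64(15), np.float64(56.9))
btn (np.int64(10), np.float64(63.9))
stop (np.int64(11), np.float64(80.7))
7.5 [-0.1077664  -0.60049798  0.18962138]
```

View pics/s4.png

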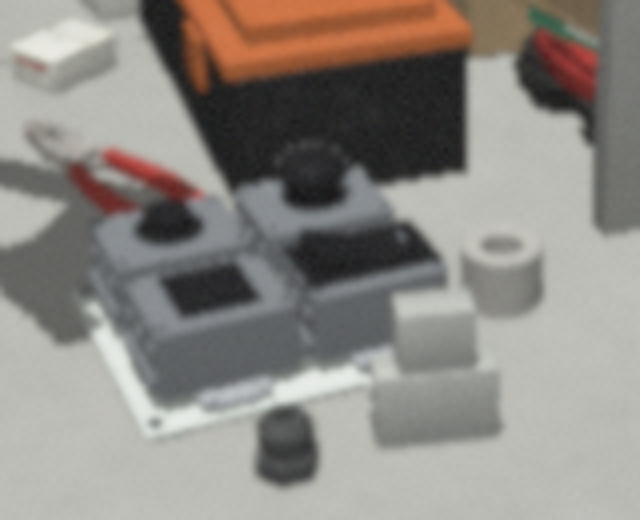

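The picture shows the rocker tipped (crop 360,250), the key home (210,290), the button back up (168,220), and the stop button and loose parts undisturbed.

```bash
python3 -c "
from station import robot
print(robot.job_done())"
```

```text
the job is handed in; nothing more can be done
None
```

I tipped the rocker over, pressed the key home and pressed and released the round button, in that order, without touching the stop button or the loose parts; the job is handed in, at about 7.5 s on the robot's clock.

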